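Power down the soak test and file the boards in the rack

TASK

The soak test is over. First turn the variable transformer's knob all the way back (counter-clockwise seen from above) to its zero stop; only then take the driver boards off the sloped stand and stand every one of them upright on its connector edge in the slotted wooden rack, one to a slot, fully down and slid along its slot until it touches the rack's end wall. Leave the board that is already in the rack in its place, do not move the meter, the solder reel or the screwdriver, and let go of everything.

Things in the scene. Friction and masses are not known exactly. Their poses are not given: they have to be found in the camera images.
- knob (a joint): Knob of the variable transformer, rad: 0 at the zero stop, grows as it is turned clockwise seen from above, up to 4.5. To zero it turn it counter-clockwise seen from above. It stays where it is left.
- knob_grip (a point): Point on the knob's vertical axis, 7 mm below the top of its upright bar grip (57 mm long, 14 mm thick), on a black disc 60 mm across: grip the bar across its thickness, TCP here, tool down. At 0 the bar lies along the transformer's x and the white pointer on it points to its -x, at the longest tick of the dial.
- variac: Variable transformer: a fixed grey box 130 x 130 mm, 110 mm high, with a white dial and the knob in the middle of its top. Origin: centre of its underside; its x and y run along its sides.
- stand: Fixed sloped stand holding the boards side by side along its y (at about y = -148, -74, 0, 74, 148 mm), 392 x 120 mm. Origin: on the bench under the trough's middle. The boards lean back 25 degrees from vertical towards its +x (away from the robot); a back panel supports their lower 40 mm, the upper 44 mm is free on both faces.
- stand_trough (a point): Middle of the stand's trough floor, 30 mm above the bench. The trough is 13 mm wide; its front lip covers the boards' lower 20 mm. Dividers 4 mm thick at y = +-37 and +-111 mm part it into five bays and reach 36 mm up the slope, end cheeks at y = +-192 mm 40 mm.
- rack_end (a point): Middle of the inner face of the rack's end wall at the height of the slot floor: 50 mm to the -y side of the rack's origin, 10 mm up. The wall is 8 mm thick and its top is 80 mm above the bench.
- rack: Fixed wooden rack, 252 x 118 mm. Origin: centre of its underside. Six slots 14 mm wide at x = -95, -57, -19, 19, 57, 95 mm, running along its y; slot floor at z = 10 mm, top of the blocks between them at 50 mm. The end wall closes the slots at y = -50 mm; they are open at y = 60 mm. A board that is home has its origin at y = -20, z = 10 mm.
- board0: Driver board: aluminium plate with a green circuit board on both faces, a slab 8 mm thick (its x), 60 mm wide (y) and 84 mm tall (z), about 0.16 kg. Origin: middle of its lower (connector) edge; z points to its top edge. At the start it leans in the stand's trough, top edge away from the robot. Absent in some runs (None).
- board1: Driver board: aluminium plate with a green circuit board on both faces, a slab 8 mm thick (its x), 60 mm wide (y) and 84 mm tall (z), about 0.16 kg. Origin: middle of its lower (connector) edge; z points to its top edge. At the start it leans in the stand's trough, top edge away from the robot. Absent in some runs (None).
- board2: Driver board: aluminium plate with a green circuit board on both faces, a slab 8 mm thick (its x), 60 mm wide (y) and 84 mm tall (z), about 0.16 kg. Origin: middle of its lower (connector) edge; z points to its top edge. At the start it leans in the stand's trough, top edge away from the robot. Absent in some runs (None).
- board3: Driver board: aluminium plate with a green circuit board on both faces, a slab 8 mm thick (its x), 60 mm wide (y) and 84 mm tall (z), about 0.16 kg. Origin: middle of its lower (connector) edge; z points to its top edge. At the start it leans in the stand's trough, top edge away from the robot. Absent in some runs (None).
- board4: Driver board: aluminium plate with a green circuit board on both faces, a slab 8 mm thick (its x), 60 mm wide (y) and 84 mm tall (z), about 0.16 kg. Origin: middle of its lower (connector) edge; z points to its top edge. At the start it leans in the stand's trough, top edge away from the robot. Absent in some runs (None).
- filed0: A board of the same kind and size that already stands home in the rack at the start, in the slot at rack x = -95 mm. Only one of filed0, filed1, filed2 is there in any run (the others are None).
- filed1: A board of the same kind and size that already stands home in the rack at the start, in the slot at rack x = -19 mm. Only one of filed0, filed1, filed2 is there in any run (the others are None).
- filed2: A board of the same kind and size that already stands home in the rack at the start, in the slot at rack x = 57 mm. Only one of filed0, filed1, filed2 is there in any run (the others are None).
- meter: Bystander: orange hand-held meter lying on the bench, 150 x 75 x 34 mm. Origin: centre of its underside, x along its length.
- reel: Bystander: solder reel standing on its flange, 60 mm across, 52 mm high. Origin: centre of its underside.
- driver: Bystander: screwdriver 180 mm long lying on the bench along its x.
Things that resemble listed ones, but are neither listed nor needed, are in the scene too. Leave any blue or green look-alike of the variac alone.

How it is judged (in metres and radians):
On the way, in this order (a step that is already met when the one before it is completed fails the run):
1. the knob is back at its zero stop (value of joint knob below 0.1 rad), for 0.2 s.
2. every board stands home in the rack (z of board0 in the frame of rack between 0.005 and 0.017 m and x of board0 in the frame of rack between -0.11 and 0.11 m and y of board0 in the frame of rack between -0.028 and -0.014 m and angle between each of board0, board1, board2, board3, board4's own z axis and vertical below 0.2 rad and z of board1 in the frame of rack between 0.005 and 0.017 m and x of board1 in the frame of rack between -0.11 and 0.11 m and y of board1 in the frame of rack between -0.028 and -0.014 m and z of board2 in the frame of rack between 0.005 and 0.017 m and x of board2 in the frame of rack between -0.11 and 0.11 m and y of board2 in the frame of rack between -0.028 and -0.014 m and z of board3 in the frame of rack between 0.005 and 0.017 m and x of board3 in the frame of rack between -0.11 and 0.11 m and y of board3 in the frame of rack between -0.028 and -0.014 m and z of board4 in the frame of rack between 0.005 and 0.017 m and x of board4 in the frame of rack between -0.11 and 0.11 m and y of board4 in the frame of rack between -0.028 and -0.014 m), for 0.2 s.
At the end, for the whole second after the job is handed in: Knob within 0.12 rad of zero; every board present stands in a rack slot, tilted under 0.2 rad, lower edge within 7 mm of the slot floor, side edge within 6 mm of the end wall, at rest; the board already filed is still home there (moved under 15 mm) (all of step 2 and linear speed of each of board0, board1, board2, board3, board4 below 0.03 m/s and value of joint knob below 0.12 rad and z of filed0 in the frame of rack between 0.005 and 0.017 m and x of filed0 in the frame of rack between -0.11 and 0.11 m and y of filed0 in the frame of rack between -0.028 and -0.014 m and angle between each of filed0, filed1, filed2's own z axis and vertical below 0.2 rad and distance of each of filed0, filed1, filed2 from where it was at the start of the episode below 0.015 m and z of filed1 in the frame of rack between 0.005 and 0.017 m and x of filed1 in the frame of rack between -0.11 and 0.11 m and y of filed1 in the frame of rack between -0.028 and -0.014 m and z of filed2 in the frame of rack between 0.005 and 0.017 m and x of filed2 in the frame of rack between -0.11 and 0.11 m and y of filed2 in the frame of rack between -0.028 and -0.014 m); the robot touches nothing.
It fails at once if a board is lifted off the stand before the knob is at zero (value of joint knob above 0.15 rad and height (world z) of any of board0, board1, board2, board3, board4 above 0.1 m).
It fails at once if a bystander is moved more than 30 mm (distance of any of meter, reel, driver from where it was at the start of the episode above 0.03 m).
Of board0, board1, board2, board3, board4 only 3 to 5 are there at a start; the rules pass over those that are not, and their reading is None.
Of filed0, filed1, filed2 only 1 to 1 are there at a start; the rules pass over those that are not, and their reading is None.
At some moment in a run one of board0, board1, board2, board3, board4 may be knocked a few centimetres aside while the robot is not near it.
It also fails if it takes over 210 s, if anything falls off the work surface, if the arm or the gripper's body presses on something with over 40 N, if the wrist force passes 120 N, or if a joint passes its speed limit or range.

ROBOT

A 6-joint arm with a two-finger parallel gripper is mounted at the origin on the work surface. World frame = base frame: x ahead of the robot, y to its left, z up, the work surface at z = 0. Lengths are in mm, angles in rad, forces in N, time in s.
With the tool pointing down it reaches from about 325 to 775 mm from the base axis. Payload 5.5 kg.
Tool frame: the origin (TCP) lies between the finger pads, 19 mm behind the fingertips; this is the grasp point; z points along the fingers, y is the line along which they close (so a half turn about z gives the same grasp; the last joint's range is limited). The gripper opens to 85 mm and grips with 20 to 120 N. Pads are 22 mm wide; open, the fingers measure 114 mm over their backs; the gripper's body (76 mm by 85 mm) begins 54 mm behind the grasp point. The pads swing forward as they close: fully open they stand 13 mm farther back than shut.
Start: joints at [-1.167, 0.091, 1.231, -0, 1.82, -0.057], TCP at [266.801, -537.433, 249.975] pointing down, gripper open.
Joint ranges: [-2.87, 2.87], [-0.86, 2.18], [0.17, 2.46], [-1.51, 4.65], [0.06, 2.69], [-2.65, 2.65]. Speed limits (rad/s): [2.57, 2.57, 3.01, 3.14, 3.14, 3.14].

INTERFACE

Orientations are given as a unit quaternion [x, y, z, w].
In Python, from cell import * gives the robot as it stands. Calls block until the motion is done:
- move_to(position, orientation): joint-space move of the TCP to a pose.
- line_to(position, orientation=None, rate=150, threshold=None): straight line of the TCP; orientation=None keeps the orientation; rate is the mean speed in mm/s. With threshold (N) it stops when the force on the tool has changed by that much, and returns True; else False.
- set_joints(angles): joint-space move.
- gripper_to(opening): opening from 0.0 (shut) to 1.0 (fully open); the grip force is fixed at half the most; returns when the fingers have stopped.
- dwell(seconds).
- inverse_kinematics(position, orientation): joint angles nearest the present ones, or None.
- camera(name): name is "scene" or "top" or "wrist"; returns (picture, depth): 480x640x3 uint8, red, green, blue; 480x640 float32, mm along the optical axis (not along the pixel's ray), 0 where there is no reading.
- camera_info(name): a dict with "camera_matrix" (3x3 intrinsics, pixels), "camera_from_world" (4x4, takes a point from world to camera coordinates). Camera axes: x right, y down, z forward; pixel columns grow to the right and rows downward; lengths in mm; the calibration is good to about 2 mm. A picture is of the moment at which its call begins: read the wrist's pose just before it. camera_info takes no time and is no camera call; for the wrist camera it gives the pose at the moment of the call.
A pose or a line that the arm cannot do raises PlanningError and nothing moves.
- hand_in(): hands the job in; it is judged then, once.
Readings, each from a call of its own:
- current_time(): time.
- current_joints(): joint angles.
- current_dq(): joint speeds.
- current_joint_efforts(): joint torques, N m.
- current_tcp_pos(): TCP position.
- current_orientation(): TCP orientation.
- current_contact_force(): force on the tool from outside, world axes, zero at the start.
- current_ft_torque(): the same for the moment, N m.
- current_grip_width(): opening from 0.0 (shut) to 1.0 (fully open).
- current_finger_force(): force on a finger pad.
Only numpy, scipy, OpenCV 4.12 (cv2) and the standard library are available. Lean on these libraries where they do the work, as an engineer would, in place of code of your own. Each camera call takes 0.05 s, during which the arm holds its last target. There are 200 camera calls.

## Working session

There is one attempt and no reset: what is moved stays moved. The work goes in short steps, each a Python script; the robot and the scene stay as the last script left them, time stands still between calls to the robot, and variables do not carry over. Pictures are saved under pics/ and viewed, at most 14 in all, crops included, and the job is handed in when it is done.

```bash
mkdir -p pics; ls
python3 - <<'E'
from cell import *
import cv2,numpy as np
for n in("scene","top"):
    p,d=camera(n); cv2.imwrite(f"pics/{n}0.png",p[...,::-1]); np.save(f"pics/{n}0.npy",d)
    i=camera_info(n); print(n,np.round(i["camera_matrix"],1).tolist(),np.round(i["camera_from_world"],3).tolist())
print(current_time(),current_orientation())
E
```

```text
pics
scene [[439.8, 0.0, 319.5], [0.0, 439.8, 235.4], [0.0, 0.0, 1.0]] [[0.764, 0.645, 0.006, -307.781], [0.556, -0.654, -0.514, -288.224], [-0.327, 0.396, -0.858, 1339.333], [0.0, 0.0, 0.0, 1.0]]
top [[556.9, 0.0, 317.8], [0.0, 556.9, 234.5], [0.0, 0.0, 1.0]] [[-0.021, -1.0, -0.003, -111.254], [-0.997, 0.022, -0.073, 497.735], [0.073, 0.001, -0.997, 1339.096], [0.0, 0.0, 0.0, 1.0]]
0.1 [ 9.73577555e-01  2.28354874e-01 -1.45152294e-04 -8.80074536e-04]
```

View pics/scene0.png

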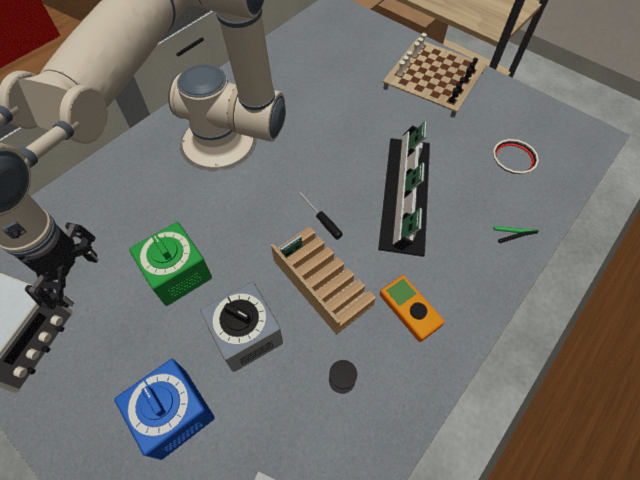

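View pics/top0.png

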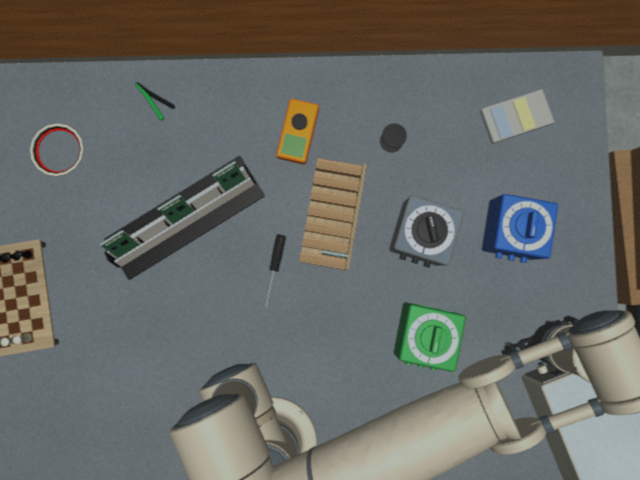

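The top view shows grey variac (430,229), with look-alikes blue (526,226) and green (433,337). I choose the grey one with the black disc. There are three boards in the stand at (121,243), (177,209) and (231,176). The rack is at (333,214), with the filed board at its near end (333,255). Next I'll check all this in a close crop and fit poses from depth.

```bash
cat > h.py <<'E'
from cell import *
import cv2,numpy as np
from scipy.spatial.transform import Rotation as R
def cloud(n,d=None,info=None):
    i=info or camera_info(n); K=np.array(i["camera_matrix"]);T=np.array(i["camera_from_world"])
    v,u=np.mgrid[:480,:640]; z=d.astype(float)
    c=np.stack([(u-K[0,2])/K[0,0]*z,(v-K[1,2])/K[1,1]*z,z],-1)
    w=(c-T[:3,3])@T[:3,:3]; w[z==0]=np.nan; return w
def proj(n,p,info=None):
    i=info or camera_info(n); K=np.array(i["camera_matrix"]);T=np.array(i["camera_from_world"])
    c=T[:3,:3]@np.asarray(p,float)+T[:3,3]; q=K@c; return q[:2]/q[2]
E
python3 - <<'E'
from h import *
d=np.load("pics/top0.npy"); w=cloud("top",d)
p=cv2.imread("pics/top0.png")
a=cv2.resize(p[150:280,290:475],None,fx=4,fy=4,interpolation=cv2.INTER_CUBIC)
cv2.imwrite("pics/crop1.png",a)
def rect(name,u0,u1,v0,v1,z0,z1):
    q=w[v0:v1,u0:u1].reshape(-1,3); q=q[(q[:,2]>z0)&(q[:,2]<z1)]
    r=cv2.minAreaRect(q[:,:2].astype(np.float32)); print(name,len(q),r,np.median(q[:,2])); return r
print("bench",np.nanmedian(w[300:330,150:190,2]))
rect("variac top",385,475,185,280,95,125)
rect("knob",385,475,185,280,128,200)
rect("rack",290,375,150,280,25,60)
rect("rackwall",290,375,150,280,65,90)
rect("stand base",95,275,150,285,3,200)
for n,b in dict(b0=(95,145,225,265),b1=(155,198,190,230),b2=(210,252,155,200)).items(): rect(n,*b,90,130)
for n,(u,v) in dict(meter=(297,132),reel=(393,137),green=(433,337)).items(): print(n,w[v,u])
print(np.nanmax(w[140:290,95:275,2]))
E
```

```text
bench 0.8221022081496301
variac top 2887 ((494.0928649902344, -373.77716064453125), (131.3731689453125, 130.58761596679688), 71.41606903076172) 112.07531237379915
knob 257 ((493.631103515625, -371.8005676269531), (50.931793212890625, 49.24636459350586), 64.54447174072266) 152.45995575167777
rack 3789 ((559.51025390625, -121.51766967773438), (177.38247680664062, 271.44610595703125), 79.05823516845703) 50.31312892124697
rackwall 417 ((537.7113647460938, -182.25405883789062), (65.66978454589844, 251.4638214111328), 78.74793243408203) 80.50532658338113
stand base 11708 ((548.3134765625, 207.58346557617188), (450.5553894042969, 332.9847106933594), 88.7744140625) 11.704049022778687
b0 228 ((486.4715270996094, 345.4992370605469), (22.208539962768555, 59.552001953125), 30.69931983947754) 102.93178954297287
b1 217 ((564.3070068359375, 213.86033630371094), (21.889984130859375, 60.05005645751953), 31.675992965698242) 103.14872065307652
b2 216 ((639.6548461914062, 88.13253784179688), (21.795618057250977, 59.47096252441406), 29.661596298217773) 103.10913416319855
meter [745.56633352 -76.56205856  35.51414207]
reel [ 723.3799217  -307.54823874   54.09369383]
green [ 256.82408283 -367.81876014  146.32438699]
113.43637715372155
```

View pics/crop1.png

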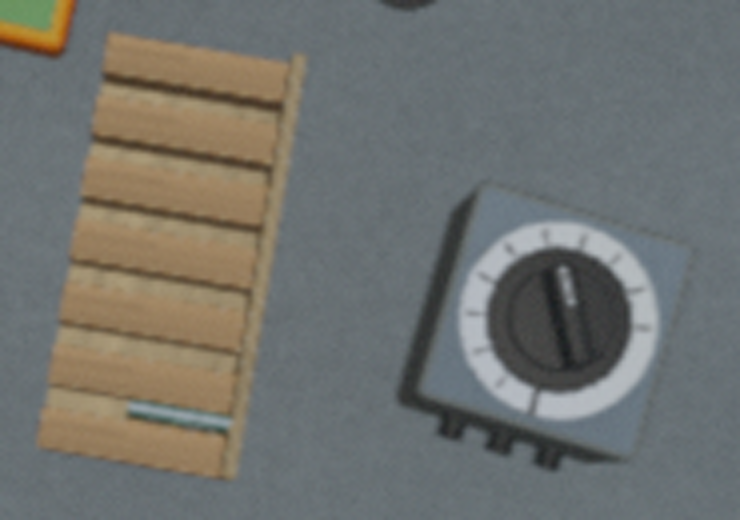

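Crop: the dial centre is at crop (558,320) with its longest tick at (533,405). The pointer on the bar points up at (566,280), so the knob is roughly 148° clockwise of zero. The rack's end wall is on the right and the filed board is in the x=-95 slot at (180,415). Now the wrist views for precision.

```bash
cat >> h.py <<'E'
def down(yaw): return (R.from_euler('z',yaw,degrees=True)*R.from_euler('x',180,degrees=True)).as_quat()
def look(tag):
    i=camera_info("wrist"); p,d=camera("wrist"); cv2.imwrite(f"pics/{tag}.png",p[...,::-1])
    np.savez(f"pics/{tag}.npz",d=d,K=i["camera_matrix"],T=i["camera_from_world"]); return p,d,i
def load(tag):
    z=np.load(f"pics/{tag}.npz"); i=dict(camera_matrix=z["K"],camera_from_world=z["T"]); return cv2.imread(f"pics/{tag}.png"),cloud("w",z["d"],i),i
E
python3 - <<'E'
from h import *
line_to([266.8,-537.4,400],rate=300)
for t,p,y in (("wv",[494,-373,380],13),("wr",[545,-130,380],79),("ws1",[600,120,380],121),("ws2",[500,300,380],121)):
    move_to(p,down(y)); dwell(.2)
    _,d,i=look(t); T=i["camera_from_world"]; print(t,np.round(current_joints(),2),np.round(-T[:3,:3].T@T[:3,3]),np.round(T[2,:3],2))
a=np.vstack([np.hstack([cv2.imread(f"pics/{t}.png") for t in r]) for r in(("wv","wr"),("ws1","ws2"))])
cv2.imwrite("pics/m1.png",cv2.resize(a,(800,600),interpolation=cv2.INTER_AREA)); print(current_time())
E
```

```text
wv [-0.7   0.22  0.85 -0.    2.07  0.64] [ 558. -360.  505.] [-0.26 -0.06 -0.96]
wr [-0.3   0.05  1.04 -0.    2.05 -0.1 ] [557. -67. 505.] [-0.05 -0.26 -0.96]
ws1 [ 0.14  0.2   0.88 -0.    2.06 -0.4 ] [565. 175. 505.] [ 0.14 -0.23 -0.96]
ws2 [ 0.48  0.12  0.97 -0.    2.06 -0.06] [466. 355. 505.] [ 0.13 -0.23 -0.96]
5.6417
```

View pics/m1.png

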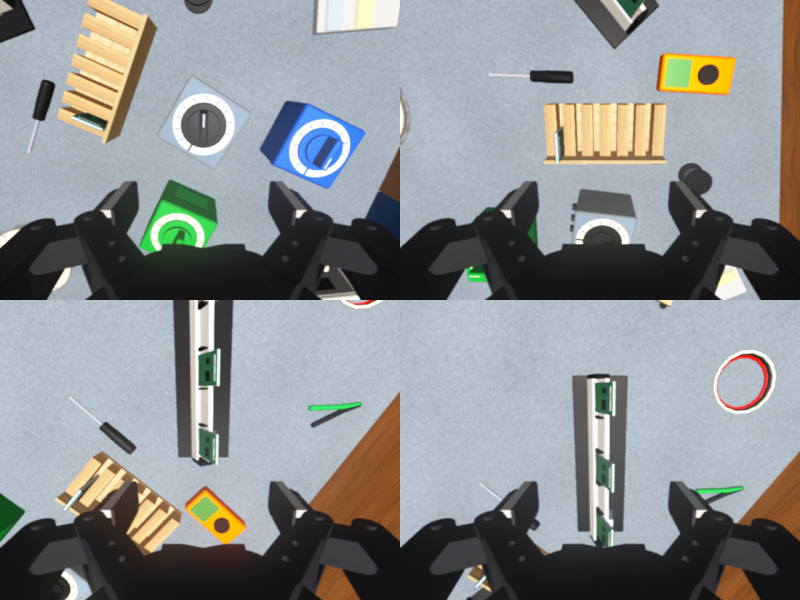

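The montage has four tiles. Wrist view 1 shows the grey variac at (204,118) with the pointer up along the bar. View 2 shows the rack at (605,132) with the wall at its lower side. Views 3 and 4 show the three boards at (208,368), (605,470) and (605,397), with the bays between them empty. Next I'll fit the poses.

Run:
```python
from h import *
def rect(q): 
    r=cv2.minAreaRect(q[:,:2].astype(np.float32)); return np.round(r[0],1),np.round(r[1],1),round(r[2],1)
def near(w,c,r,z0,z1):
    q=w.reshape(-1,3); return q[(np.hypot(q[:,0]-c[0],q[:,1]-c[1])<r)&(q[:,2]>z0)&(q[:,2]<z1)]
p,w,i=load("wv"); print("bench",np.nanmedian(w[w[...,2]<8][:,2]))
q=near(w,(494,-373),100,100,120); print("variac",rect(q),np.median(q[:,2]))
q=near(w,(494,-373),45,112,190); h,e=np.histogram(q[:,2],np.arange(110,190,4)); print(dict(zip(e,h)))
q=near(w,(494,-373),45,e[np.nonzero(h>20)[0].max()]-3,190); print("bar",rect(q),np.median(q[:,2]),len(q))
g=p.min(2); m=(g>170)&(np.hypot(w[...,0]-494,w[...,1]+373)<32)&(w[...,2]>135); print("pointer",w[m].mean(0),m.sum())
c=cv2.resize(p[100:290,230:420],None,fx=3,fy=3,interpolation=cv2.INTER_CUBIC); cv2.imwrite("pics/crop2.png",c)
for t in("wr","top"):
    if t=="wr": p,w,i=load("wr")
    else: w=cloud("top",np.load("pics/top0.npy"))
    q=near(w,(558,-120),170,45,55); q=q[np.hypot(*(q[:,:2]-[494,-373]).T)>110]; print(t,"rack blocks",rect(q),np.median(q[:,2]))
    q=near(w,(558,-120),170,74,84);q=q[(q[:,1]<-140)&(np.hypot(*(q[:,:2]-[494,-373]).T)>110)]; print("wall",rect(q),np.median(q[:,2]))
    q=near(w,(469,-116),45,84,110); print("filed",rect(q),len(q)and np.median(q[:,2]))
for t,cs in(("ws1",((640,88),(564,214))),("ws2",((564,214),(486,345)))):
    p,w,i=load(t)
    for c in cs:
        q=near(w,c,45,70,130); n0=np.array([np.cos(.541),np.sin(.541)])
        # board front face: fit plane
        ctr=q.mean(0); 
        for _ in range(5):
            s=q if _==0 else q[abs((q-ctr)@n)<(4 if _<3 else 2)]
            ctr=np.median(s,0) if _==0 else s.mean(0); n=np.linalg.svd(s-s.mean(0))[2][2]
        n*=np.sign(n[2]); top=near(w,c,45,100,125)
        print(t,c,len(q),len(s),"ctr",np.round(ctr,1),"n",np.round(n,3),"top",rect(top),np.percentile(q[:,2],99).round(1))
```

```text
bench 1.292656587014199
variac (array([ 493.3, -375.3]), array([130. , 130.4]), 71.5) 111.96847397219025
{np.int64(110): np.int64(457), np.int64(114): np.int64(1664), np.int64(118): np.int64(291), np.int64(122): np.int64(1257), np.int64(126): np.int64(290), np.int64(130): np.int64(7), np.int64(134): np.int64(2), np.int64(138): np.int64(6), np.int64(142): np.int64(4), np.int64(146): np.int64(2), np.int64(150): np.int64(135), np.int64(154): np.int64(599), np.int64(158): np.int64(0), np.int64(162): np.int64(0), np.int64(166): np.int64(0), np.int64(170): np.int64(0), np.int64(174): np.int64(0), np.int64(178): np.int64(0), np.int64(182): np.int64(0)}
bar (array([ 494.2, -375.1]), array([55.7, 13.9]), 11.7) 154.9404599489646 729
pointer [ 508.07432819 -371.78245554  165.43316099] 85
wr rack blocks (array([557.4, -82.2]), array([257.1, 252.5]), 78.9) 51.24789295085016
wall (array([ 537. , -187.5]), array([ 58.6, 251.3]), 78.5) 81.00576599052309
filed (array([ 449.1, -142.9]), array([25.9,  8.6]), 78.9) 94.6815235758145
top rack blocks (array([557.9, -82. ]), array([253.9, 252.6]), 78.8) 50.62854789862804
wall (array([ 533.3, -204.4]), array([ 20.5, 251.5]), 78.7) 80.4087497728737
filed (array([ 448.7, -143. ]), array([25.6,  8.7]), 79.3) 94.23812644954847
ws1 (640, 88) 1058 851 ctr [635.3  86.2  93.2] n [-0.761 -0.445  0.472] top (array([643.2,  89.7]), array([11.7, 60.3]), 29.6) 109.0
ws1 (564, 214) 1357 1112 ctr [560.3 211.9  93.1] n [-0.76  -0.449  0.47 ] top (array([568.2, 216. ]), array([12. , 59.3]), 30.3) 108.9
ws2 (564, 214) 968 758 ctr [559.5 212.9  93. ] n [-0.762 -0.441  0.474] top (array([567.7, 216.1]), array([11.3, 59.8]), 31.5) 108.7
ws2 (486, 345) 1216 984 ctr [481.6 343.5  93. ] n [-0.759 -0.448  0.472] top (array([489.8, 347.1]), array([11.3, 59.3]), 31.2) 109.0
```

View pics/crop2.png

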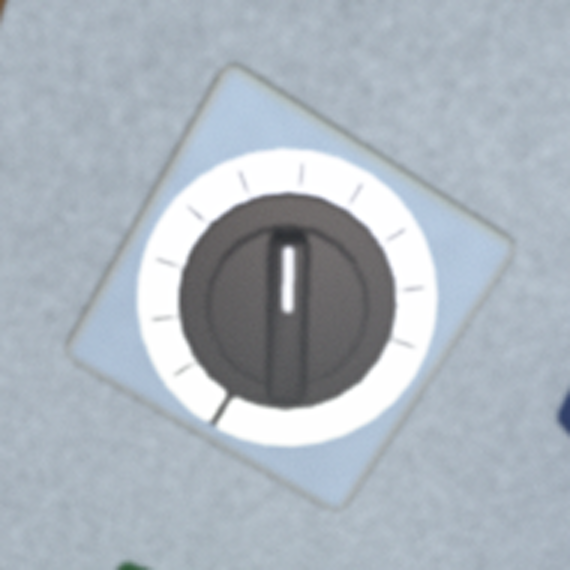

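The crop shows the bar at 11.7° with the pointer at the far end (288,245 in the crop) and the zero tick at (222,410). The dial confirms about 150° counter-clockwise to go. Turning the knob now.

Run:
```python
from h import *
c=[494,-375]; y0=11.7
line_to([*current_tcp_pos()[:2],400]) 
move_to([*c,240],down(y0)); print(current_joints()[5])
line_to([*c,147.5],rate=100,threshold=15); gripper_to(0); print(current_tcp_pos(),current_grip_width(),current_finger_force())
for a in list(np.arange(20,140,20))+[140,146,149.5,152.5]:
    line_to([*c,147.5],down(y0+a),rate=60)
    print(a,np.round(current_ft_torque(),2),np.round(current_contact_force(),1))
dwell(.3); gripper_to(0.6); line_to([*c,300]); 
move_to([494,-375,380],down(y0+150)); dwell(.2); look("wv2")
p,w,i=load("wv2")
q=w.reshape(-1,3); q=q[(np.hypot(q[:,0]-494,q[:,1]+375)<45)&(q[:,2]>148)]; print(cv2.minAreaRect(q[:,:2].astype(np.float32)),current_time())
u,v=proj("",[494,-375,150],i).astype(int); print(u,v); cv2.imwrite("pics/crop3.png",cv2.resize(p[max(v-80,0):v+80,u-80:u+80],None,fx=3,fy=3))
# rack
for t in("wr","top"):
    w=load("wr")[1] if t=="wr" else cloud("top",np.load("pics/top0.npy"))
    q=w.reshape(-1,3); q=q[~np.isnan(q[:,0])]; a=np.radians(-11.2); l=(q[:,:2]-[556,-122])@np.array([[np.cos(a),-np.sin(a)],[np.sin(a),np.cos(a)]])
    m=(abs(l[:,0])<140)&(abs(l[:,1])<80)
    b=l[m&(q[:,2]>45)&(q[:,2]<56)]; wl=l[m&(q[:,2]>74)&(q[:,2]<86)&(l[:,1]<-35)]
    print(t,"blocks",np.percentile(b,[.3,99.7],axis=0).round(1).tolist(),"wall",np.percentile(wl,[.5,5,50,95,99.5],axis=0).round(1).tolist(), np.polyfit(wl[:,0],wl[:,1],1))
    bb=b[(b[:,1]>-10)&(b[:,1]<55)]; h,e=np.histogram(bb[:,0],np.arange(-134,134,2)); print([(int(x),int(k)) for x,k in zip(e,h)if k<h.mean()*.4])
```

```text
0.6623052378520683
[ 493.87398729 -374.26194723  147.80038794] 0.14985059224787753 60.10798394680023
20 [0.78 0.3  0.08] [-1.9  4.   4.5]
40 [0.8  0.17 0.05] [-1.7  4.7  3.8]
60 [ 0.86 -0.12  0.07] [-0.   4.7  4.8]
80 [ 0.86 -0.24  0.06] [0.4 3.9 3.9]
100 [ 0.91 -0.4   0.01] [2.7 5.8 3.4]
120 [ 0.99 -0.46 -0.01] [3.4 4.6 3.9]
140 [ 1.1  -0.47  0.07] [2.7 6.4 3.8]
146 [ 1.18 -0.5   0.03] [1.9 6.3 3.6]
149.5 [ 1.13 -0.51  0.04] [3.  6.3 4.1]
152.5 [ 1.31 -0.55 -1.47] [3.9 7.3 3.3]
((492.9573974609375, -373.7874755859375), (86.4117431640625, 55.59718704223633), 44.79407501220703) 16.95
326 209
wr blocks [[-131.5, -79.6], [119.0, 21.6]] wall [[-97.5, -79.3], [-97.5, -77.6], [-97.2, -57.8], [-96.9, -38.2], [-96.7, -36.1]] [  -31.58538501 -3126.3183734 ]
[(-134, 3), (-108, 1), (-106, 0), (-104, 0), (-102, 0), (-100, 0), (-98, 0), (-96, 6), (-70, 0), (-68, 0), (-66, 0), (-64, 0), (-62, 0), (-60, 0), (-58, 3), (-32, 0), (-30, 0), (-28, 0), (-26, 0), (-24, 0), (-22, 0), (6, 0), (8, 0), (10, 0), (12, 0), (14, 0), (16, 0), (44, 0), (46, 0), (48, 0), (50, 0), (52, 0), (54, 0), (82, 0), (84, 0), (86, 0), (88, 0), (90, 0), (92, 0), (120, 0), (122, 0), (124, 0), (126, 0), (128, 0), (130, 0)]
top blocks [[-131.7, -79.6], [119.2, 22.5]] wall [[-106.1, -74.9], [-106.1, -74.9], [-106.1, -74.9], [-106.1, -74.9], [-106.1, -74.9]] [  0.35261968 -37.42947195]
[(-134, 1), (-108, 0), (-106, 0), (-104, 0), (-102, 0), (-100, 0), (-98, 0), (-96, 2), (-70, 0), (-68, 0), (-66, 0), (-64, 0), (-62, 0), (-60, 0), (-32, 0), (-30, 0), (-28, 0), (-26, 0), (-24, 0), (-22, 0), (6, 0), (8, 0), (10, 0), (12, 0), (14, 0), (16, 0), (44, 1), (46, 0), (48, 0), (50, 0), (52, 0), (54, 0), (82, 0), (84, 0), (86, 0), (88, 0), (90, 0), (92, 0), (120, 1), (122, 0), (124, 0), (126, 0), (128, 0), (130, 0)]<stdin>:20: RankWarning: Polyfit may be poorly conditioned
```

View pics/crop3.png

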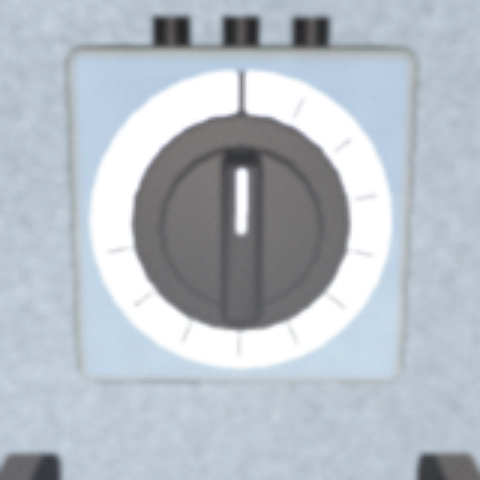

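The knob is at zero: in the crop the pointer (241,170) is aligned with the long tick (241,90), and the stop torque was felt. Next I'll refine the rack pose and put up the first board.

```bash
cat >> h.py <<'E'
def local(q,o,yaw):
    l=R.from_euler('z',yaw,degrees=True).inv().apply(np.asarray(q)-o); return l
def fit_board(w,c):
    q=w.reshape(-1,3); q=q[(np.hypot(q[:,0]-c[0],q[:,1]-c[1])<48)&(q[:,2]>72)&(q[:,2]<130)]
    if len(q)<150: return None
    ctr=np.median(q,0); s=q
    for t in(6,4,3,2,2):
        n=np.linalg.svd(s-s.mean(0),full_matrices=False)[2][2]; ctr=s.mean(0); s=q[abs((q-ctr)@n)<t]
    n*=np.sign(n[2]); y=np.cross([0,0,1],-n); y/=np.linalg.norm(y); z=np.cross(-n,y)
    if z[2]<0: z=-z
    a=(s-ctr)@y; b=(s-ctr)@z; lo,hi=np.percentile(a,[.7,99.3]); top=np.percentile(b,99)
    return dict(top=ctr+y*(lo+hi)/2+z*top-n*4-[0,0,1.2],n=n,y=y,z=z,w=hi-lo,N=len(s))
def look_board(c,tag):
    move_to([c[0]+25,c[1]-60,380],down(121)); dwell(.15); look(tag); return fit_board(load(tag)[1],c)
E
python3 - <<'E'
from h import *
from scipy.optimize import minimize
for t in("wr","top"):
    w=load("wr")[1] if t=="wr" else cloud("top",np.load("pics/top0.npy"))
    q=w.reshape(-1,3); q=q[~np.isnan(q[:,0])]
    for yaw in(-11.2,):
        l=local(q,[542.3,-158,0],yaw); l=l[(abs(l[:,0])<140)&(abs(l[:,1])<75)]
        b=l[(l[:,2]>46)&(l[:,2]<56)]; wl=l[(l[:,2]>77)&(l[:,2]<85)&(l[:,1]<-40)]
        print(t,"blocks",np.percentile(b[:,0],[.3,99.7]).round(1),"open end",np.percentile(b[:,1],[99,99.7]).round(1),"wall y",np.percentile(wl[:,1],[2,50,98]).round(1),"x",np.percentile(wl[:,0],[.5,99.5]).round(1),"slope deg",np.degrees(np.polyfit(wl[:,0],wl[:,1],1)[0]).round(2))
        for xs in(-95,-57,-19,19,57,95):
            bb=b[(b[:,1]>0)&(b[:,1]<55),0]; L=bb[(bb<xs)&(bb>xs-20)]; H=bb[(bb>xs)&(bb<xs+20)]
            print(xs,np.percentile(L,98).round(1),np.percentile(H,2).round(1),end="; ")
        f=l[(l[:,2]>90)&(l[:,2]<100)&(l[:,0]<-70)]; print("filed",f[:,:2].min(0).round(1),f[:,:2].max(0).round(1))
for t,c in(("ws1",(640,88)),("ws1",(564,214)),("ws2",(564,214)),("ws2",(486,345))):
    b=fit_board(load(t)[1],c); print(t,{k:np.round(v,3) for k,v in b.items()},"tilt",np.degrees(np.arccos(b["z"][2])).round(1),"yaw",np.degrees(np.arctan2(b["y"][1],b["y"][0])).round(1))
E
```

```text
wr blocks [-125.   125.4] open end [58.7 58.8] wall y [-58.4 -53.9 -50. ] x [-124.   124.7] slope deg 0.27
-95 -101.7 -90.9; -57 -63.8 -49.6; -19 -25.9 -11.7; 19 12.0 26.1; 57 49.7 64.1; 95 87.7 102.0; filed [-99.  -50.5] [-90.    9.4]
top blocks [-125.2  125.6] open end [59.4 60.4] wall y [-57.1 -53.1 -49.2] x [-124.6  123.5] slope deg 0.21
-95 -102.1 -87.7; -57 -64.0 -49.6; -19 -26.2 -12.1; 19 11.8 26.0; 57 50.0 64.0; 95 87.7 101.7; filed [-99.1 -49. ] [-90.3   9.4]
ws1 {'top': array([646.44 ,  91.629, 106.12 ]), 'n': array([-0.758, -0.441,  0.481]), 'y': array([-0.503,  0.864,  0.   ]), 'z': array([0.416, 0.242, 0.877]), 'w': np.float64(58.805), 'N': np.int64(826)} tilt 28.7 yaw 120.2
ws1 {'top': array([571.2  , 217.535, 105.952]), 'n': array([-0.755, -0.448,  0.48 ]), 'y': array([-0.511,  0.86 ,  0.   ]), 'z': array([0.412, 0.245, 0.877]), 'w': np.float64(58.527), 'N': np.int64(1087)} tilt 28.7 yaw 120.7
ws2 {'top': array([570.963, 217.836, 105.784]), 'n': array([-0.758, -0.437,  0.485]), 'y': array([-0.499,  0.866,  0.   ]), 'z': array([0.42 , 0.242, 0.875]), 'w': np.float64(59.035), 'N': np.int64(738)} tilt 29.0 yaw 120.0
ws2 {'top': array([492.593, 349.233, 105.896]), 'n': array([-0.753, -0.446,  0.483]), 'y': array([-0.51,  0.86,  0.  ]), 'z': array([0.416, 0.246, 0.876]), 'w': np.float64(58.238), 'N': np.int64(956)} tilt 28.9 yaw 120.6
```

```bash
cat >> h.py <<'E'
RO=np.array([542.3,-158,0]); RY=-11.0; G=18.
def rk(x,y,z): return RO+R.from_euler('z',RY,degrees=True).apply([x,y,z])
def grasp(b,tilt=25.,yaw=120.7):
    t,u=np.radians(tilt),np.radians(yaw-90)
    z=np.array([np.sin(t)*np.cos(u),np.sin(t)*np.sin(u),np.cos(t)]); x=np.array([-np.sin(u),np.cos(u),0])
    q=R.from_matrix(np.stack([x,np.cross(-z,x),-z],1)).as_quat(); g=b["top"]-G*z
    gripper_to(.55); move_to(g+90*z,q); hit=line_to(g,rate=100,threshold=12)
    print("reach",hit,np.round(current_tcp_pos()-g,1)); gripper_to(0); print("grip",current_grip_width(),current_finger_force())
    line_to(current_tcp_pos()+70*z,rate=100); p=current_tcp_pos(); line_to([p[0],p[1],230],rate=200)
    print("held",current_grip_width(),current_finger_force(),np.round(current_contact_force(),1))
def place(xs):
    q=down(RY+90); move_to(rk(xs,-6,200),q); dwell(.2)
    print("pre f",np.round(current_contact_force(),1)); line_to(rk(xs,-6,120),rate=150)
    hit=line_to(rk(xs,-6,10+84-G-4),rate=40,threshold=8); p=np.array(current_tcp_pos())
    print("floor",hit,local(p,RO,RY).round(1),np.round(current_contact_force(),1))
    z=p[2]+1; line_to(rk(xs,-6,z),rate=30); hit=line_to(rk(xs,-30,z),rate=30,threshold=9)
    p=local(current_tcp_pos(),RO,RY); print("wall",hit,p.round(1),np.round(current_contact_force(),1))
E
python3 - <<'E'
from h import *
b=look_board((490,347),"g1"); print({k:np.round(v,2) for k,v in b.items()})
grasp(b); place(-19); look("p1"); print(current_time())
E
```

```text
{'top': array([492.59, 349.23, 105.73]), 'n': array([-0.75, -0.44,  0.49]), 'y': array([-0.51,  0.86,  0.  ]), 'z': array([0.42, 0.25, 0.87]), 'w': np.float64(58.22), 'N': np.int64(958)}
reach False [0.5 0.2 1.2]
grip 0.08631407388834206 59.487488865852356
held 0.08652990834577831 58.96620690822601 [ 0.5  1.1 -2.9]
pre f [ 0.5  0.2 -2.2]
floor True [-19.2  -6.   76.6] [-1.2  0.   3.9]
wall True [-19.5 -19.8  76.7] [ 2.   1.2 -1.3]
28.1083
```

The floor and wall contacts match the predicted positions (z 76, y -20). Releasing, then taking the remaining two boards.

```bash
cat >> h.py <<'E'
def release(xs):
    p=local(current_tcp_pos(),RO,RY); line_to(rk(xs,p[1]-.5,p[2]-1),rate=20,threshold=15); gripper_to(.28)
    p=current_tcp_pos(); line_to([p[0],p[1],220],rate=150)
def check(tag):
    move_to([545,-130,380],down(79)); dwell(.15); look(tag); q=load(tag)[1].reshape(-1,3); q=q[~np.isnan(q[:,0])]; l=local(q,RO,RY)
    for xs in(-95,-57,-19,19,57,95):
        f=l[(abs(l[:,0]-xs)<16)&(abs(l[:,1])<90)&(l[:,2]>86)&(l[:,2]<130)]
        if len(f)>20: print("slot",xs,"n",len(f),"x",np.percentile(f[:,0],[1,99]).round(1),"y",np.percentile(f[:,1],[1,99]).round(1),"z",np.percentile(f[:,2],[50,99]).round(1))
E
python3 - <<'E'
from h import *
release(-19); check("c1")
b=look_board((568,216),"g2"); print({k:np.round(v,2) for k,v in b.items()} if b else b)
if b is not None and b["w"]>55 and abs(b["z"][2]-.876)<.03: grasp(b); place(57); release(57); check("c2")
print(current_time())
E
```

```text
slot -95 n 395 x [-98.7 -90.2] y [-49.1   9.5] z [94.8 97.2]
slot -19 n 369 x [-25.2 -16.2] y [-49.2   9.5] z [94.8 96.9]
{'top': array([571.01, 217.75, 105.96]), 'n': array([-0.76, -0.45,  0.48]), 'y': array([-0.51,  0.86,  0.  ]), 'z': array([0.41, 0.24, 0.88]), 'w': np.float64(58.33), 'N': np.int64(972)}
reach False [0.6 0.1 1.2]
grip 0.08445506297470919 59.433186650276184
held 0.0863850531827463 58.92678916454315 [-0.3 -0.1 -1.8]
pre f [ 0.1  0.3 -1.6]
floor True [56.9 -6.  76.8] [ 0.4 -1.3  3.6]
wall True [ 56.6 -19.7  76.9] [ 0.   1.  -1.3]
slot -95 n 392 x [-98.8 -90.2] y [-49.1   9.7] z [95.  97.2]
slot -19 n 353 x [-24.6 -16. ] y [-49.5   9.5] z [94.9 97.1]
slot 57 n 377 x [51.7 60.2] y [-49.6   9.5] z [94.9 96.6]
42.8917
```

Run:
```python
from h import *
b=look_board((643,90),"g3"); print({k:np.round(v,2) for k,v in b.items()} if b else b)
if b is not None and b["w"]>55 and abs(b["z"][2]-.876)<.03: grasp(b); place(95); release(95); check("c3")
p=camera("top")[0]; q=camera("scene")[0]
move_to([545,-130,400],down(79)); print(current_time())
cv2.imwrite("pics/fin.png",cv2.resize(np.hstack([p,cv2.imread("pics/c3.png")[...,::-1]])[...,::-1],(800,300),interpolation=cv2.INTER_AREA))
```

```text
{'top': array([646.49,  91.27, 105.77]), 'n': array([-0.75, -0.44,  0.48]), 'y': array([-0.51,  0.86,  0.  ]), 'z': array([0.42, 0.24, 0.88]), 'w': np.float64(58.43), 'N': np.int64(965)}
reach False [ 0.6 -0.   1.3]
grip 0.08559354536232486 59.56018567085266
held 0.0832049692429576 59.00803864002228 [ 0.5 -0.4 -3.6]
pre f [-0.3 -0.3 -1.8]
floor True [94.8 -6.  76.6] [1.  0.3 3.3]
wall True [ 94.5 -19.8  76.6] [1.4 1.1 6.4]
slot -95 n 395 x [-98.8 -90.1] y [-49.3   9.6] z [94.9 96.8]
slot -19 n 369 x [-24.6 -15.7] y [-49.4   9.5] z [94.8 96.8]
slot 57 n 375 x [51.2 59.7] y [-49.6   9.7] z [94.9 97. ]
slot 95 n 398 x [88.4 97. ] y [-49.2   9.6] z [94.8 96.8]
54.825
```

View pics/fin.png

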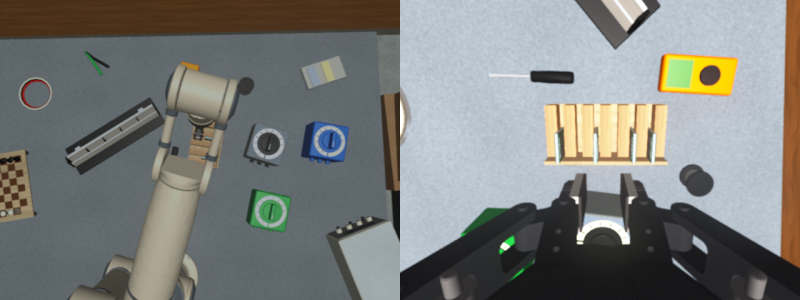

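The stand is empty at (115,135). Four boards stand against the rack wall at (560,147), (596,147), (633,147) and (653,147), and the bystanders have not moved. Handing in.

Run:
```python
from h import *
check("c4"); print(hand_in())
```

```text
slot -95 n 391 x [-98.7 -90.2] y [-49.3   9.8] z [94.8 96.7]
slot -19 n 343 x [-24.6 -16. ] y [-49.5   9.7] z [95.  96.8]
slot 57 n 365 x [51.2 59.7] y [-49.4   9.4] z [94.9 96.7]
slot 95 n 395 x [89.2 97.9] y [-49.6   9.5] z [94.8 96.9]
the job is handed in; nothing more can be done
None
```

I turned the knob to its zero stop, then filed all three boards home in the rack (slots x = -19, 57 and 95 mm); the filed board and the bystanders stayed in place, and the job was handed in with the gripper clear (no verdict was returned).

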